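# Angle the thermometer case past the post into its bay

### The arm

A 6-joint arm with a two-finger parallel gripper is mounted at the origin on the work surface. World frame = base frame: x ahead of the robot, y to its left, z up, the work surface at z = 0. Lengths are in m, angles in rad, forces in N, time in s.
With the tool pointing down it reaches from about 0.25 to 0.725 m from the base axis. Payload 4 kg.
Tool frame: the origin (TCP) lies at the very end of the fingers, on their centre line; the grasp point (between the pads) lies bot.grasp_offset behind it (bot.grasp_offset is the distance from the TCP to the grasp point, in m); z points along the fingers, y is the direction in which the jaws open and shut (so a half turn about z gives the same grasp; the last joint's range is limited). The gripper opens to 85 mm and grips with 20 to 120 N. Pads are 22 mm wide; open, the fingers measure 114 mm over their backs; the gripper's body (76 mm by 85 mm) begins 54 mm behind the grasp point. The pads swing forward as they close: fully open they stand 13 mm farther back than shut.
Start: joints at [1.305, 0.241, 0.005, 1.335, 0, 1.571], TCP at [0.131, 0.482, 0.231] pointing down, gripper open.
Joint ranges: [-2.72, 2.72], [-1.05, 1.87], [-1.09, 1.28], [-1.99, 2.15], [-1.42, 1.44], [-3.14, 3.14]. Speed limits (rad/s): [2.79, 2.79, 3.14, 3.14, 3.14, 3.14].

### API

Orientations are given as a unit quaternion [x, y, z, w].
In Python, from workcell import bot gives the robot as it stands. The module is installed in compiled form; this text tells all that it offers.
- The arm moves only by the shell command python3 -m jog 'ROWS' [OPENING]. ROWS is JSON, a list that holds one entry, the list of rows, each a list of 6 numbers: the shift along the tool's x, y, z in m, then the turn, a rotation vector about the tool's x, y, z in degrees. In form: [[[dx, dy, dz, wx, wy, wz], ...]]. A call has 1 to 12 rows; each row shifts and turns the pose as measured when the row begins, along the tool's axes as they then stand; what a row does not reach is not made up. A row lasts 1/8 s, in which the tool goes at most 62.5 mm and 10.7 degrees, less where a joint would pass 70% of its speed; a pose out of reach is approached as far as the arm can. A call is refused whole if a number of a shift passes 0.0625 or a number of a turn 10.7, either way. A call with a gripper value outside its range is refused whole. OPENING is the finger opening in m, from 0 to 0.0854, set as the call begins (- or left out, the last holds). The fingers move at their own pace and stop on an object; the grip force is fixed at half the most. Time passes only in rows, so rows that do not move let the fingers close. It gives the time, the measured TCP pose, the force and the opening at its end, in the units of the state.
- bot.get_obs(): the state, without advancing time (a new reading comes with each control period).
- bot.camera(name): name is "side" or "top"; returns a dict with "pixels" (400x640x3 uint8, red, green, blue), "fx", "fy", "cx", "cy" (pixels), "rvec" (rotation vector, rad) and "tvec" (3), from world to camera coordinates, as OpenCV has them. Camera axes: x right, y down, z forward; pixel columns grow to the right and rows downward; lengths in m; the calibration is good to about 2 mm. A picture is of the moment at which its call begins. There is no depth.
- bot.job_done(): hands the job in, once; it reports no verdict.
The state is a dict: "clock": time; "joint_pos": joint angles; "joint_vel": joint speeds; "tau": joint torques, N m; "eef_pos": TCP position; "tool_rot": TCP orientation; "ft_force": force on the tool from outside, world axes, zero at the start; "ft_torque": the same for the moment, N m; "grip_width": finger opening in m.
Only numpy, scipy, OpenCV 4.12 (cv2) and the standard library are available. Lean on these libraries where they do the work, as an engineer would, in place of code of your own. Each camera call takes 0.05 s, during which the arm holds its last target. There are 200 camera calls.

### The job

Put the long white thermometer case away in the low metal-railed bay just by pushing it along the bench with your fingertips: the opening is too short for it, so push one end in first behind the steel post, then push the other end round past the grey box until the whole case lies inside the bay, behind the post. Never lift or tip the case up, leave the bottles and other things where they stand, and take your hand clear at the end.

Things in the scene. Friction and masses are not known exactly. Their poses are not given: they have to be found in the camera images.
- case: closed white plastic thermometer case, a plain bar 220 long x 34 wide x 28 high (mm), about 0.3 kg, loose, lying flat on the bench in front of the bay. Origin: centre of its underside. Its y axis runs along its length, z up. It slides on the bench when pushed; both ends are alike
- case_end_a (a point): centre of the case's end face at its own +y end, 14 mm above its underside
- case_end_b (a point): centre of the case's end face at its own -y end, 14 mm above its underside
- bay: the parking bay, fixed: a low three-sided grey metal frame on the bench, rails 12 mm thick and 28 mm high, open towards the robot, with bare bench as its floor. Origin: on the bench, in the middle of the open side (the mouth line, which is the line x = 0 of its frame, along its y axis). Its x axis points into the bay; inner face of the back rail at x = 80 mm; inner faces of the two end rails at y = +160 and -160 mm; the end rails run from x = -2 to 80 mm
- post: bare steel stub post, fixed, upright cylinder 22 mm diameter x 48 mm high. It stands on the bay's mouth line, 115 mm from the bay's middle; at the +y or the -y side, differing from run to run. Origin: centre of its foot
- outlet: low grey outlet box, fixed, 60 mm (bay's x) x 40 mm (bay's y) x 46 mm high, on the bay's mouth line 115 mm from the middle on the side opposite the post, so that the free opening between post and box is 199 mm, less than the case's length. Origin: centre of its underside; square to the bay. The box leaves 255 mm along the bay from its inner side to the end rail behind the post
- amber: bystander, loose: brown glass bottle, 56 dia x 120 high (mm), behind the bay's back rail. Origin: centre of its underside
- white: bystander, loose: white plastic bottle with a cap, 60 dia x 140 high (mm), behind the back rail. Origin: centre of its underside
- tin: bystander, loose: white tin, 72 dia x 75 high (mm), behind the back rail. Origin: centre of its underside
- beaker: bystander, loose: open glass beaker, 60 dia x 60 high (mm), beyond the bay's +y end. Origin: centre of its underside
- weighing: bystander, loose: squat glass jar, 44 dia x 45 high (mm), beyond the bay's -y end, towards its front. Origin: centre of its underside
- stopper: bystander, loose: reddish rubber stopper, 34 dia x 30 high (mm), beyond the bay's -y end. Origin: centre of its underside
- spatula: bystander, loose: flat steel micro-spatula, 150 long x 14 wide x 5 thick, lying along the bay's y direction (mm), on the bench between the case and the robot. Origin: centre of its underside
Things that resemble listed ones, but are neither listed nor needed, are in the scene too. Leave any blue or orange look-alike of the case alone.

How it is judged:
On the way:
1. one end of the case is in the bay while the other end is still outside (((x of case_end_a in the frame of bay above 0.015 m and y of case_end_a in the frame of bay between -0.162 and 0.162 m and x of case_end_b in the frame of bay below 0 m) or (x of case_end_b in the frame of bay above 0.015 m and y of case_end_b in the frame of bay between -0.162 and 0.162 m and x of case_end_a in the frame of bay below 0 m))), for 0.05 s.
At the end, for the whole second after the job is handed in: the case lies flat and still on the bench with both its end centres inside the bay: 16 to 75 mm behind the mouth line and between the end rails (x of case_end_a in the frame of bay between 0.016 and 0.075 m and y of case_end_a in the frame of bay between -0.162 and 0.162 m and height (world z) of each of case_end_a, case_end_b below 0.02 m and x of case_end_b in the frame of bay between 0.016 and 0.075 m and y of case_end_b in the frame of bay between -0.162 and 0.162 m and angle between case's own z axis and vertical below 0.08 rad and linear speed of case below 0.01 m/s); the robot touches nothing.
It fails at once if the case is lifted, tipped up or carried (height (world z) of case above 0.012 m or height (world z) of any of case_end_a, case_end_b above 0.034 m or angle between case's own z axis and vertical above 0.15 rad).
It fails at once if another thing on the bench is shifted by more than 20 mm (distance of any of amber, white, tin, beaker, weighing, stopper, spatula from where it was at the start of the episode above 0.02 m).
It also fails if it takes over 72 s, if anything falls off the work surface, if the arm or the gripper's body presses on something with over 40 N, if the wrist force passes 120 N, or if a joint passes its speed limit or range.

## Working session

There is one attempt and no reset: what is moved stays moved. The work goes in short steps, Python scripts to look and compute and a shell command to move; the robot and the scene stay as the last step left them, time stands still between calls to the robot, and variables do not carry over. Pictures are saved under pics/ and viewed, on a budget of 10 in all, crops included, one or two more only if the job needs it, and the job is handed in when it is done.

```bash
mkdir -p pics; cat > h.py <<'E'
import numpy as np, cv2
from workcell import bot
from scipy.spatial.transform import Rotation as R
def cam(n):
    c=bot.camera(n); return c
def ray(c,uv,z):
    Rm=cv2.Rodrigues(np.array(c["rvec"],float))[0]; t=np.array(c["tvec"],float).ravel()
    uv=np.atleast_2d(uv).astype(float)
    d=np.c_[(uv[:,0]-c["cx"])/c["fx"],(uv[:,1]-c["cy"])/c["fy"],np.ones(len(uv))]@Rm
    o=-Rm.T@t
    return o+d*((z-o[2])/d[:,2])[:,None]
def proj(c,p):
    K=np.array([[c["fx"],0,c["cx"]],[0,c["fy"],c["cy"]],[0,0,1.]])
    return cv2.projectPoints(np.atleast_2d(p).astype(float),np.array(c["rvec"],float),np.array(c["tvec"],float),K,None)[0][:,0]
def save(c,n): cv2.imwrite("pics/"+n+".png",cv2.cvtColor(c["pixels"],cv2.COLOR_RGB2BGR))
E
python3 - <<'E'
from h import *
for n in("top","side"):
    c=cam(n); save(c,n+"0"); print(n,c["fx"],c["cx"],c["cy"],c["rvec"],c["tvec"])
o=bot.get_obs(); print(o["eef_pos"],R.from_quat(o["tool_rot"]).as_matrix().round(3),o["clock"])
E
```

```text
top 439.1371521144163 318.45139226069404 200.99374048797145 [ 2.20481864 -2.20077586  0.09575431] [-0.07847154  0.55932311  1.50504686]
side 384.9168684051053 315.9083967987351 198.87936199136504 [ 2.24415494 -0.29796907  0.15214706] [-0.54544524  0.0963181   1.03799121]
[0.13118709 0.48190263 0.23051554] [[-0.965  0.263 -0.   ]
 [ 0.263  0.965 -0.002]
 [-0.    -0.002 -1.   ]] 0.1
```

View pics/top0.png

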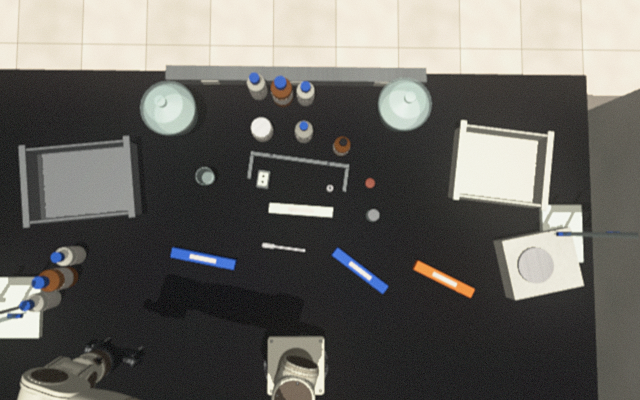

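View pics/side0.png

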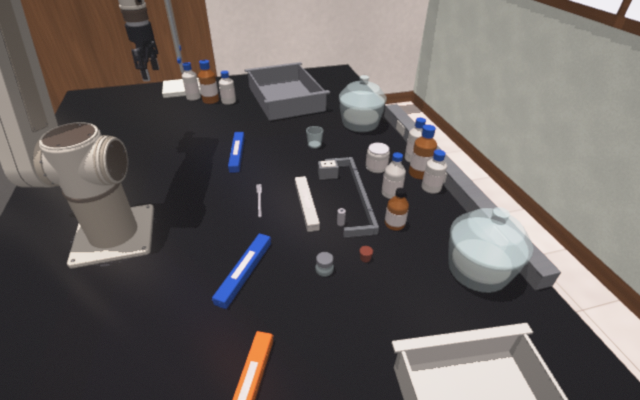

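The top view shows the case from about (268,208) to (333,212), the outlet box at (263,178) on the +y side, and the post at (330,188) on the −y side. The spatula is at (283,247). The side view agrees. Next I measure them.

```bash
cat >> h.py <<'E'
def case_pose(c,z=0.028,box=(225,130,375,235)):
    x0,y0,x1,y1=box; im=c["pixels"][y0:y1,x0:x1].astype(int)
    m=((im.min(2)>150)&(im.max(2)-im.min(2)<45)).astype(np.uint8)
    n,l,s,_=cv2.connectedComponentsWithStats(m)
    cs=[]
    for i in range(1,n):
        if s[i,4]<120: continue
        v,u=np.nonzero(l==i); P=ray(c,np.c_[u+x0,v+y0],z)[:,:2].astype(np.float32)
        r=cv2.minAreaRect(P); cs.append((r,s[i,4]))
    return cs
E
python3 - <<'E'
from h import *
c=cam("top"); print(case_pose(c))
def blob(c,box,f,z):
    x0,y0,x1,y1=box; im=c["pixels"][y0:y1,x0:x1].astype(int); m=f(im).astype(np.uint8)
    n,l,s,ce=cv2.connectedComponentsWithStats(m); i=1+np.argmax(s[1:,4]); 
    v,u=np.nonzero(l==i); P=ray(c,np.c_[u+x0,v+y0],z)[:,:2].astype(np.float32)
    print(s[i],P.mean(0),cv2.minAreaRect(P))
blob(c,(250,165,276,192),lambda i:i.min(2)>110,.046)
blob(c,(322,180,338,196),lambda i:i.min(2)>100,.048)
blob(c,(245,150,355,195),lambda i:(i.min(2)>60)&(i.max(2)<150),.028)
blob(c,(255,235,310,255),lambda i:(i.min(2)>70),.004)
big=cv2.resize(c["pixels"][120:260,235:395],(800,700-0),interpolation=cv2.INTER_CUBIC)[:600]
cv2.imwrite("pics/crop.png",big[:,:,::-1])
E
```

```text
[(((0.6351046562194824, 0.1158297061920166), (0.035021934658288956, 0.0528111606836319), 82.47457885742188), np.int32(148)), (((0.5291145443916321, -0.015578992664813995), (0.21869294345378876, 0.03473743796348572), 85.91706085205078), np.int32(646))]
[  7   5  13  18 188] [0.63387877 0.11336175] ((0.6339471936225891, 0.1134200170636177), (0.03750288486480713, 0.05804213881492615), 82.38516998291016)
[ 4  5  8  7 43] [ 0.60250896 -0.11449836] ((0.6021124124526978, -0.11430925130844116), (0.02052879147231579, 0.02389952912926674), 0.20405176281929016)
[  2   1 103  42 532] [ 0.6908891  -0.00423654] ((0.6635736227035522, -0.006197080016136169), (0.34865161776542664, 0.10150724649429321), 82.26085662841797)
[  6   7  45  11 215] [0.39941612 0.04888177] ((0.40032893419265747, 0.044626470655202866), (0.15391266345977783, 0.02095617540180683), 83.83907318115234)
```

View pics/crop.png

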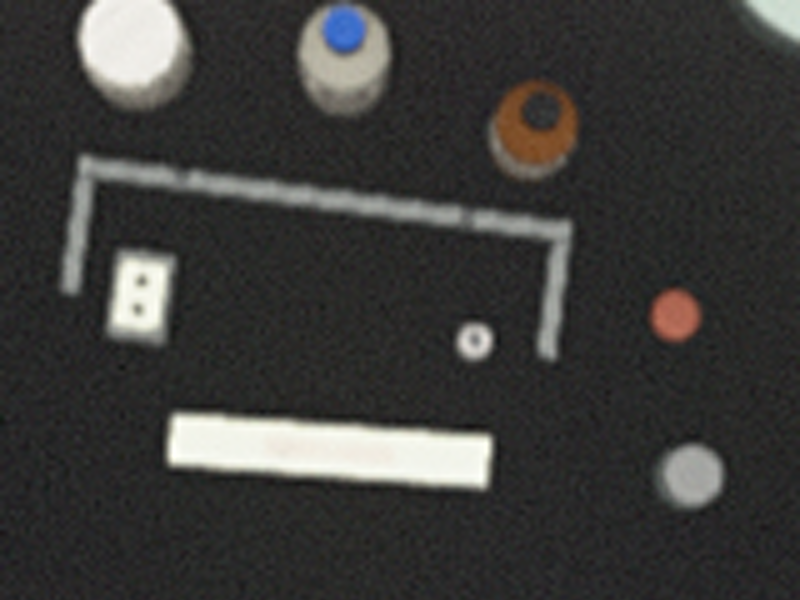

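The bay origin is about (0.619, 0.000) with yaw about −7.8°. The post is on the −y side, and the case is turned about 4° relative to the bay.

Plan:
1. Push the case's −y end face toward +y.
2. Rotate the case by pushing its front near the −y end.
3. Push lengthwise behind the post.
4. Swing the +y end in.

First I align the tool with the bay axes.

```bash
cat >> h.py <<'E'
O=np.array([.619,0.]); A=np.deg2rad(-7.8)
def tobay(p): 
    d=np.atleast_2d(p)[:,:2]-O; return np.c_[d[:,0]*np.cos(A)+d[:,1]*np.sin(A),-d[:,0]*np.sin(A)+d[:,1]*np.cos(A)]*1000
def st():
    o=bot.get_obs(); M=R.from_quat(o["tool_rot"]).as_matrix()
    print("t",round(o["clock"],2),"bay tcp",tobay(o["eef_pos"])[0].round(1),"z",round(o["eef_pos"][2]*1000,1),"tooly-bay deg",round(np.degrees(np.arctan2(M[1,1],M[0,1])-A)-90,1),"tilt",round(np.degrees(np.arccos(-M[2,2])),2),"F",np.round(o["ft_force"],1),"w",round(o["grip_width"],4))
def look():
    st(); c=cam("top")
    for r,n in case_pose(c):
        (w,h)=r[1]
        if max(w,h)<.1: continue
        b=cv2.boxPoints(r); s=sorted([(b[0],b[1]),(b[1],b[2])],key=lambda e:np.hypot(*(e[0]-e[1])))[1]
        d=tobay(s[1])[0]-tobay(s[0])[0]; d*=np.sign(d[1]); d/=np.hypot(*d); m=tobay(r[0])[0]
        print("case c",m.round(1),"theta",round(np.degrees(np.arctan2(-d[0],d[1])),1),"end+",(m+110*d).round(1),"end-",(m-110*d).round(1),"size",np.round(np.array(r[1])*1000),n)
    return c
E
python3 -m jog '[[[0,0,0,0,0,-7.5],[0,0,0,0,0,0],[0,0,0,0,0,0]]]' 0
python3 -c "
from h import *
look()"
```

```text
clock: 0.52
eef_pos: [0.131, 0.4813, 0.2296]
tool_rot: [0.067, 0.998, -0.002, -0.0]
ft_force: [1.1, -0.5, -0.4]
grip_width: 0.0322
t 0.53 bay tcp [-548.8  410.7] z 229.6 tooly-bay deg 0.1 tilt 0.23 F [ 1.1 -0.5 -0.4] w 0.0322
case c [-87.  -27.6] theta 3.6 end+ [-93.9  82.1] end- [ -80.1 -137.4] size [219.  35.] 648
```

```bash
python3 -m jog '[[[-0.039,-0.049,0,0,0,0],[-0.039,-0.049,0,0,0,0],[-0.039,-0.049,0,0,0,0],[-0.039,-0.049,0,0,0,0],[-0.039,-0.049,0,0,0,0],[-0.039,-0.049,0,0,0,0],[-0.039,-0.049,0,0,0,0],[-0.039,-0.049,0,0,0,0],[-0.039,-0.049,0,0,0,0],[-0.039,-0.049,0,0,0,0],[-0.039,-0.049,0,0,0,0],[-0.039,-0.049,0,0,0,0]]]' 0
python3 -c "
from h import *
st()"
```

```text
clock: 2.08
eef_pos: [0.5158, -0.1628, 0.2337]
tool_rot: [0.069, 0.998, 0.001, 0.006]
ft_force: [0.9, 1.1, 0.2]
grip_width: 0.0003
t 2.08 bay tcp [ -80.2 -175.3] z 233.7 tooly-bay deg -0.2 tilt 0.66 F [0.9 1.1 0.2] w 0.0003
```

```bash
python3 -m jog '[[[0,0,0.05,0,0,0],[0,0,0.05,0,0,0],[0,0,0.05,0,0,0],[0,0,0.04,0,0,0],[0,0,0.02,0,0,0],[0,0,0.008,0,0,0],[0,0,0,0,0,0]]]' 0
python3 -c "
from h import *
c=look(); save(c,'a')"
```

```text
clock: 2.95
eef_pos: [0.5243, -0.1699, 0.0101]
tool_rot: [0.077, 0.997, -0.0, 0.009]
ft_force: [0.1, 0.6, -0.0]
grip_width: -0.0001
t 2.95 bay tcp [ -70.8 -181.2] z 10.1 tooly-bay deg -1.1 tilt 1.06 F [ 0.1  0.6 -0. ] w -0.0001
case c [ -73.  -224.6] theta -89.9 end+ [  37.  -224.4] end- [-183.  -224.7] size [124. 159.] 1175
case c [-87.  -27.6] theta 3.6 end+ [-93.9  82.1] end- [ -80.1 -137.4] size [219.  35.] 625
```

```bash
python3 -m jog '[[[0.006,0,0,0,1.0,-1.1],[0,0.01,-0.001,0,0,0],[0,0.01,0,0,0,0],[0,0.01,0,0,0,0],[0.0005,0.01,0,0,0,0],[0.0005,0.01,0,0,0,0],[0.0005,0.01,0,0,0,0],[0,0,0,0,0,0]]]' 0
python3 -c "
from h import *
c=look()"
```

```text
clock: 4.0
eef_pos: [0.528, -0.1055, 0.0152]
tool_rot: [0.066, 0.998, -0.001, 0.004]
ft_force: [0.3, 0.8, 0.1]
grip_width: 0.0003
t 4.0 bay tcp [ -75.8 -116.9] z 15.2 tooly-bay deg 0.2 tilt 0.44 F [0.3 0.8 0.1] w 0.0003
case c [-79.  -44.1] theta -4.8 end+ [-69.8  65.5] end- [ -88.2 -153.7] size [318. 165.] 1888
```

```bash
python3 -m jog '[[[0.001,0.01,0.002,0,0.4,0],[0.001,0.01,0,0,0,0],[0,0,0,0,0,0],[0,-0.05,0,0,0,0],[0,-0.05,-0.05,0,0,0],[0,-0.05,0,0,0,0],[0,0,0,0,0,0]]]' 0
python3 -c "
from h import *
c=look(); save(c,'b')"
```

```text
clock: 4.92
eef_pos: [0.5097, -0.2308, 0.0592]
tool_rot: [0.065, 0.998, 0.001, 0.0]
ft_force: [-0.2, -0.0, -0.5]
grip_width: -0.0002
t 4.92 bay tcp [ -76.9 -243.5] z 59.2 tooly-bay deg 0.4 tilt 0.07 F [-0.2 -0.  -0.5] w -0.0002
case c [ -77.9 -264.7] theta -82.6 end+ [  31.2 -250.5] end- [-187.  -278.9] size [ 35. 121.] 200
case c [-90.4  26.9] theta 3.7 end+ [-97.4 136.7] end- [-83.3 -82.9] size [218.  35.] 647
```

View pics/b.png

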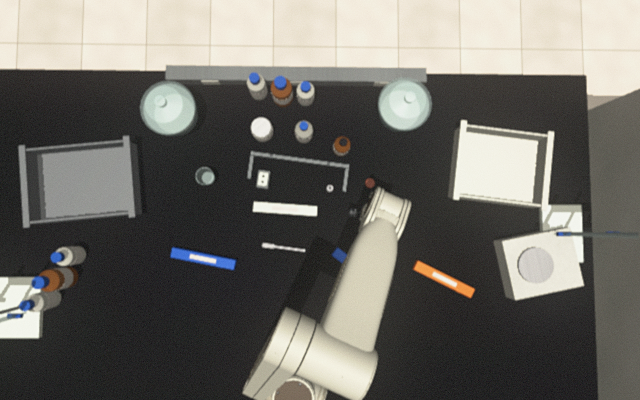

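The case slid straight to centre (−90, 27) and needs no correction. I'll move round to the front of its −y end and check the jar.

```bash
python3 -m jog '[[[0.02,0.04,-0.02,0,0,0.4],[0.02,0.045,0,0,0,0],[0.02,0.045,0,0,0,0],[0.003,0.045,0.02,0,0,0],[0,0,0.045,0,0,0],[0,0,0,0,0,0]]]' 0
python3 - <<'E'
from h import *
c=look(); 
im=c["pixels"][205:227,362:386].astype(int); m=(im.min(2)>70); v,u=np.nonzero(m); print("jar px",u.mean()+362,v.mean()+205,m.sum(), tobay(ray(c,[u.mean()+362,v.mean()+205],.045)))
i0=cv2.imread("pics/top0.png")[205:227,362:386].astype(int); v,u=np.nonzero(i0.min(2)>70); print(u.mean()+362,v.mean()+205,len(u))
E
```

```text
clock: 5.72
eef_pos: [0.4688, -0.0342, 0.0132]
tool_rot: [0.063, 0.998, 0.004, -0.0]
ft_force: [-0.6, -0.5, 0.2]
grip_width: -0.0
t 5.72 bay tcp [-144.2  -54.3] z 13.2 tooly-bay deg 0.5 tilt 0.47 F [-0.6 -0.5  0.2] w -0.0
case c [-94.1  50.4] theta -23.0 end+ [-51.1 151.7] end- [-137.   -50.8] size [162. 113.] 523
jar px 372.6013986013986 214.85314685314685 143 [[ -71.56120195 -273.83394754]]
372.59027777777777 214.80555555555554 144
```

The jar hasn't moved. Now the rotating push.

```bash
python3 -m jog '[[[-0.01,-0.014,0.001,0,0,0.5],[-0.01,0,0,0,0,0],[-0.01,0,0,0,0,0],[-0.01,0,0,0,0,0],[-0.01,0.001,0,0,0,0],[-0.01,0.002,0,0,0,0],[-0.01,0.002,0,0,0,0],[-0.01,0.003,0,0,0,0],[-0.01,0.003,0,0,0,0],[0,0,0,0,0,0]]]' 0
python3 -c "
from h import *
st()"
python3 -m jog '[[[0.04,0,0,0,0,0],[0.05,-0.03,-0.03,0,0,0],[0.05,-0.05,-0.03,0,0,0],[0.05,-0.04,0,0,0,0],[0,0,0,0,0,0]]]' 0
python3 -c "
from h import *
c=look()"
```

```text
clock: 7.02
eef_pos: [0.5703, -0.0527, 0.0189]
tool_rot: [0.07, 0.998, 0.004, 0.006]
ft_force: [0.3, -0.3, -0.5]
grip_width: -0.0004
t 7.03 bay tcp [-41.1 -58.8] z 18.9 tooly-bay deg -0.2 tilt 0.83 F [ 0.3 -0.3 -0.5] w -0.0004
clock: 7.65
eef_pos: [0.3748, -0.1373, 0.071]
tool_rot: [0.068, 0.998, 0.004, 0.008]
ft_force: [0.9, 0.7, 0.9]
grip_width: -0.0003
t 7.65 bay tcp [-223.3 -169.2] z 71.0 tooly-bay deg -0.0 tilt 0.95 F [0.9 0.7 0.9] w -0.0003
case c [-63.1  32.5] theta 31.7 end+ [-121.   126.1] end- [ -5.3 -61.1] size [ 35. 219.] 649
```

Rotation gave θ = 31.7° with the case 4 mm short of clearing the post, so I push about 11 mm more.

```bash
python3 -m jog '[[[-0.045,0.035,0,0,0.9,0],[-0.045,0.035,0,0,0,0],[-0.04,0.035,0.03,0,0,0],[-0.01,0.004,0.025,0,0,0],[-0.02,0,0,0,0,0],[0,0,0,0,0,0]]]' 0
python3 -c "
from h import *
st()"
```

```text
clock: 8.45
eef_pos: [0.5661, -0.0439, 0.0191]
tool_rot: [0.065, 0.998, 0.004, 0.008]
ft_force: [-0.2, 0.9, 0.3]
grip_width: -0.0001
t 8.45 bay tcp [-46.5 -50.7] z 19.1 tooly-bay deg 0.3 tilt 1.06 F [-0.2  0.9  0.3] w -0.0001
```

```bash
python3 -m jog '[[[-0.008,-0.002,0.003,0,0.8,0],[-0.008,0,0,0,0,0],[0,0,0,0,0,0],[0.04,0,0,0,0,0],[0.03,0,-0.05,0,0,0],[0.01,0.05,-0.05,0,0,0],[0.01,0.05,0,0,0,0],[0.01,0.055,0,0,0,0],[0.01,0.055,0,0,0,0],[0,0,0,0,0,0]]]' 0
python3 -c "
from h import *
c=look()"
```

```text
clock: 9.7
eef_pos: [0.4971, 0.1755, 0.1191]
tool_rot: [0.067, 0.998, 0.007, 0.004]
ft_force: [0.2, 0.3, -0.1]
grip_width: 0.0001
t 9.7 bay tcp [-144.6  157.3] z 119.1 tooly-bay deg 0.2 tilt 0.96 F [ 0.2  0.3 -0.1] w 0.0001
case c [-31.   -2.3] theta 36.9 end+ [-97.1  85.6] end- [ 35.1 -90.2] size [ 35. 131.] 376
case c [-144.4  220.7] theta -65.0 end+ [-44.7 267.2] end- [-244.1  174.3] size [140.  42.] 255
```

```bash
python3 -m jog '[[[0,0,0,0.6,0.4,-9.2],[0,0,0,0,0,-9.2],[0,0,0.03,0,0,-9.2],[0.005,0,0.03,0,0,-9.2],[0,0,0.03,0,0,0],[0,0,0.012,0,0,0],[0,0,0,0,0,0]]]' 0
python3 -c "
from h import *
st()"
```

```text
clock: 10.62
eef_pos: [0.493, 0.1623, 0.0166]
tool_rot: [-0.255, 0.967, -0.0, 0.002]
ft_force: [-0.1, -0.0, -0.6]
grip_width: -0.0004
t 10.62 bay tcp [-146.9  143.7] z 16.6 tooly-bay deg 37.3 tilt 0.25 F [-0.1 -0.  -0.6] w -0.0004
```

```bash
python3 -m jog '[[[-0.005,0,0.003,0,0,0],[0,-0.01,0,0,0,0],[0,-0.01,0,0,0,0],[0,-0.01,0,0,0,0],[0,-0.01,0,0,0,0],[0,-0.01,0,0,0,0],[0,-0.01,0,0,0,0],[0,-0.01,0,0,0,0]]]' 0
python3 -c "
from h import *
c=look(); save(c,'c')"
```

```text
clock: 11.62
eef_pos: [0.5365, 0.101, 0.0168]
tool_rot: [-0.255, 0.967, 0.001, 0.005]
ft_force: [-1.1, 0.9, -0.3]
grip_width: -0.0003
t 11.62 bay tcp [-95.5  88.8] z 16.8 tooly-bay deg 37.4 tilt 0.55 F [-1.1  0.9 -0.3] w -0.0003
case c [ -2.5 -39.6] theta 36.7 end+ [-68.2  48.6] end- [  63.2 -127.8] size [ 35. 149.] 366
case c [-116.5  138.2] theta -73.4 end+ [-11.1 169.7] end- [-221.9  106.8] size [173. 125.] 1465
```

View pics/c.png

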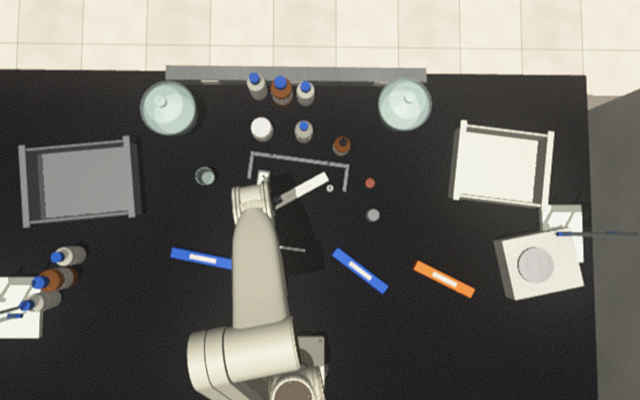

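The picture shows the −y end, near (327,178), inside the mouth and clear of the post at (330,188). I continue another 40 mm, then back off.

```bash
python3 -m jog '[[[0,-0.01,0.002,0,0.4,0],[0,-0.01,0,0,0,0],[0,-0.01,0,0,0,0],[0,-0.01,0,0,0,0],[0,0,0,0,0,0]]]' 0
python3 -c "
from h import *
st()"
python3 -m jog '[[[0,0.04,0,0,0,0],[0.03,0.05,-0.04,0,0,0],[0.05,0.02,-0.04,0,0,0],[0.05,0,0,0,0,0],[0.02,0,0,0,0,0],[0,0,0,0,0,0]]]' 0
python3 -c "
from h import *
c=look()"
```

```text
clock: 12.3
eef_pos: [0.5586, 0.0625, 0.0149]
tool_rot: [-0.254, 0.967, -0.001, 0.002]
ft_force: [-0.3, -0.5, -0.3]
grip_width: -0.0001
t 12.3 bay tcp [-68.3  53.7] z 14.9 tooly-bay deg 37.3 tilt 0.21 F [-0.3 -0.5 -0.3] w -0.0001
clock: 13.05
eef_pos: [0.3792, 0.0816, 0.0895]
tool_rot: [-0.254, 0.967, -0.004, 0.004]
ft_force: [-0.2, -0.2, 1.2]
grip_width: -0.0003
t 13.05 bay tcp [-248.7   48.3] z 89.5 tooly-bay deg 37.2 tilt 0.65 F [-0.2 -0.2  1.2] w -0.0003
case c [  2.1 -48.1] theta 35.5 end+ [-61.8  41.4] end- [  66.1 -137.7] size [ 35. 220.] 642
```

The back corner is just at the back rail, as wanted: −y end at (66,−138), +y end at (−62,41). I turn the tool back and go behind the +y end.

```bash
python3 -m jog '[[[0,0,0,0,0.4,9.3],[0,0,0,0,0,9.3],[0,0,0,0,0,9.3],[0,0,0,0,0,9.3],[-0.045,-0.01,0,0,0,0],[-0.045,-0.01,0,0,0,0],[-0.045,-0.01,0,0,0,0],[0,0,0.035,0,0,0],[0,0,0.035,0,0,0],[0,0,0.005,0,0,0],[0,0,0,0,0,0]]]' 0
python3 -c "
from h import *
st()"
```

```text
clock: 14.48
eef_pos: [0.5334, 0.0317, 0.0135]
tool_rot: [0.078, 0.997, -0.004, 0.01]
ft_force: [0.2, -0.0, 0.5]
grip_width: 0.0001
t 14.47 bay tcp [-89.1  19.7] z 13.5 tooly-bay deg -1.2 tilt 1.26 F [ 0.2 -0.   0.5] w 0.0001
```

```bash
python3 -m jog '[[[-0.008,0.004,0,0,1.0,-1.0],[-0.01,0.004,0,0,0,0],[-0.01,0.004,0,0,0,0],[-0.01,0.004,0,0,0,0],[-0.01,0.003,0,0,0,0],[-0.01,0.003,0,0,0,0],[0,0,0,0,0,0]]]' 0
python3 -c "
from h import *
c=look();save(c,'d')"
```

```text
clock: 15.35
eef_pos: [0.6, 0.047, 0.0178]
tool_rot: [0.069, 0.998, -0.003, 0.004]
ft_force: [-0.7, -0.6, 0.3]
grip_width: -0.0001
t 15.35 bay tcp [-25.2  44. ] z 17.8 tooly-bay deg -0.1 tilt 0.62 F [-0.7 -0.6  0.3] w -0.0001
case c [-57.   72.4] theta -81.6 end+ [51.9 88.4] end- [-165.8   56.3] size [256. 143.] 2535
case c [ 37.  -95.8] theta 13.0 end+ [12.2 11.4] end- [  61.7 -203. ] size [ 35. 113.] 328
```

View pics/d.png

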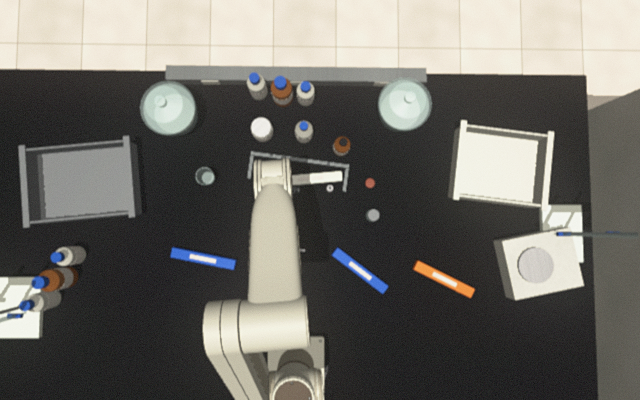

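The −y end at (49.7, −150.8) is inside and behind the post; the +y end is at about (0, 63). I push the remaining ~40 mm.

```bash
python3 -m jog '[[[-0.01,0,0.003,0,0.5,0],[-0.01,0,0,0,0,0],[-0.01,0,0,0,0,0],[-0.01,0,0,0,0,0],[0,0,0,0,0,0]]]' 0
python3 -c "
from h import *
st()"
python3 -m jog '[[[0.04,0,0,0,0,0],[0.03,0,0,0,0,0],[0.03,0,-0.05,0,0,0],[0.05,0,-0.05,0,0,0],[0.05,0,-0.04,0,0,0],[0.05,0,0,0,0,0],[0.03,0,0,0,0,0],[0,0,0,0,0,0]]]' 0
python3 -c "
from h import *
c=look();save(c,'e')"
```

```text
clock: 16.02
eef_pos: [0.6394, 0.0411, 0.0146]
tool_rot: [0.069, 0.998, -0.003, -0.002]
ft_force: [0.8, -0.4, -0.2]
grip_width: -0.0002
t 16.02 bay tcp [14.7 43.4] z 14.6 tooly-bay deg -0.1 tilt 0.4 F [ 0.8 -0.4 -0.2] w -0.0002
clock: 17.02
eef_pos: [0.3654, 0.0795, 0.1519]
tool_rot: [0.07, 0.998, -0.003, 0.002]
ft_force: [0.7, -0.6, 0.3]
grip_width: 0.0
t 17.02 bay tcp [-262.    44.4] z 151.9 tooly-bay deg -0.2 tilt 0.44 F [ 0.7 -0.6  0.3] w 0.0
case c [ 40.2 -49. ] theta -1.5 end+ [43.  60.9] end- [  37.4 -159. ] size [219.  35.] 633
```

View pics/e.png

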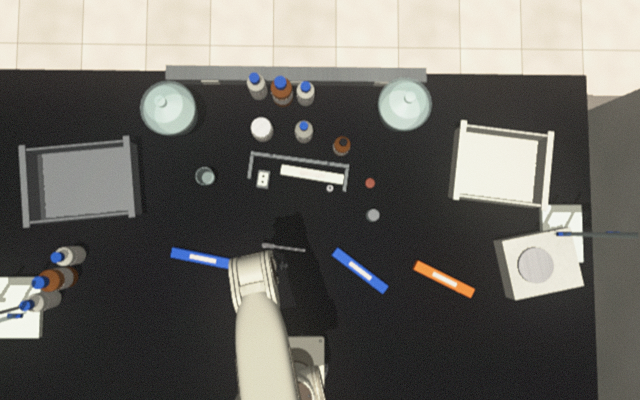

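The case lies inside the bay from (281,170) to (344,178), behind the post. The hand is high and clear. I compare the bystanders with the start picture, then hand in.

```bash
python3 - <<'E'
from h import *
a=cv2.imread("pics/top0.png").astype(int); b=cv2.imread("pics/e.png").astype(int)
for n,(x0,y0,x1,y1) in dict(tin=(246,112,276,145),white=(290,115,318,147),amber=(330,132,354,160),beaker=(190,163,220,190),jar=(362,204,388,228),stopper=(360,174,380,194),spatula=(255,238,310,255)).items():
    f=lambda i:np.array(np.nonzero(i[y0:y1,x0:x1].max(2)>80)).mean(1)[::-1].round(1)
    print(n,f(a),f(b))
st(); bot.job_done()
E
```

```text
tin [15.3 16.7] [15.3 16.7]
white [13.4 15.9] [13.3 16. ]
amber [10.8 14.7] [10.7 14.8]
beaker [15.  12.8] [15.1 12.8]
jar [10.6 10.8] [10.8 10.8]
stopper [9.5 8.6] [9.5 8.6]
spatula [26.7  9.1] [21.3 10.6]
t 17.07 bay tcp [-260.7   44.6] z 152.0 tooly-bay deg -0.2 tilt 0.48 F [ 0.3  0.4 -1. ] w 0.0
the job is handed in; nothing more can be done
```

The case is in the bay, behind the post, and I handed the job in at about 17 s with the hand clear. I only pushed it with closed fingertips:
1. I pushed it sideways by its −y end.
2. I turned it about 33° from the front.
3. I slid it lengthwise in behind the post.
4. I swung the +y end round past the box.

**Case position:** in the last top view its end centres, in bay coordinates, were at (43, 61) mm and (37, −159) mm. Both are inside the limits, though the −159 mm end lies close to the end rail, so its margin to the ±162 mm limit is only about 3 mm by camera. The hand was 152 mm above the bench, with no contact force beyond sensor noise.

**Bystanders:** six of the seven had not moved, to within 0.2 px (under 1 mm).

**Check that disagreed:** the spatula's brightness centroid shifted by about 5 px (roughly 19 mm, against the 20 mm limit). Its visible outline in the picture looked to be in the same place, and the fingers never came low near it. I put the shift down to the gripper and its shadow falling in that window, but I did not check this separately.

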